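# Empty the dry block and sort its sleeves on the pin gauge

## Task

The dry block's tube sleeves have got mixed up and the block is to be put away empty. Pull the retaining comb forward to its stop, lift out every sleeve and sort them by trying them over the gauge pin: those that slide right down onto its base stand upright in the wooden tray, those that hang up part-way stand upright in the steel tray. When all are sorted, push the comb fully home again; leave the gauge standing and don't disturb the Petri dishes or the pipette.

Things in the scene. Friction and masses are not known exactly. Their poses are not given: they have to be found in the camera images.
- block: dry block heater, fixed, white housing with drilled aluminium block, 178 x 250 mm, its top 105 mm above the worktop. Origin: centre of the underside; x away from the control panel that faces the robot, y along its length, z up. Four wells 82 mm deep, 28.4 mm wide, axes at x +30 mm, y -78, -26, +26, +78 mm; in them a sleeve's foot is 27 mm above the worktop. Rails at both ends reach up to 118 mm
- comb (a joint): steel retaining comb sliding on the block's top, in m: 0 = home, its tines lie over the sleeves' collars and no sleeve can be lifted; 0.040 = pulled forward (block's -x, to the robot) to its stop, collars free. Stays where it is left; about 3 N to slide. Top of its plate 114.5 mm above the worktop
- comb_grip (a point): top centre of the comb's black upright grip, which moves with it: 12 mm thick along the block's x, 44 mm wide along its y, 30 mm high above the comb's plate. With the comb home it is 28 mm in front of the block's origin (58 mm in front of the wells' row)
- sleeve_a: aluminium adapter sleeve 135 mm tall, upright in a well: body d 26 mm (lowest 78 mm), collar d 34 mm, 4 mm thick, head d 24 mm, 53 mm tall, to grip above the block. 120 g. Origin: centre of the foot, z up. Bore 17 mm at the foot; either that wide all through or narrowed to 11 mm from 30 mm above the foot (stepped). All look alike outside; name and place do not tell the sort. May be absent
- sleeve_b: aluminium adapter sleeve 135 mm tall, upright in a well: body d 26 mm (lowest 78 mm), collar d 34 mm, 4 mm thick, head d 24 mm, 53 mm tall, to grip above the block. 120 g. Origin: centre of the foot, z up. Bore 17 mm at the foot; either that wide all through or narrowed to 11 mm from 30 mm above the foot (stepped). All look alike outside; name and place do not tell the sort. May be absent
- sleeve_c: aluminium adapter sleeve 135 mm tall, upright in a well: body d 26 mm (lowest 78 mm), collar d 34 mm, 4 mm thick, head d 24 mm, 53 mm tall, to grip above the block. 120 g. Origin: centre of the foot, z up. Bore 17 mm at the foot; either that wide all through or narrowed to 11 mm from 30 mm above the foot (stepped). All look alike outside; name and place do not tell the sort. May be absent
- sleeve_d: aluminium adapter sleeve 135 mm tall, upright in a well: body d 26 mm (lowest 78 mm), collar d 34 mm, 4 mm thick, head d 24 mm, 53 mm tall, to grip above the block. 120 g. Origin: centre of the foot, z up. Bore 17 mm at the foot; either that wide all through or narrowed to 11 mm from 30 mm above the foot (stepped). All look alike outside; name and place do not tell the sort. May be absent
- gauge: loose pin gauge, 0.95 kg: dark steel base d 86 mm, 20 mm high, with an upright steel pin d 14 mm, 64 mm tall above the base, tip bevelled to d 7 mm over 6 mm. Origin: centre of the underside, z up. A through-bored sleeve goes down until its foot is on the base (20 mm above the worktop); a stepped one stops with its foot 54 mm above the worktop
- gauge_tip (a point): centre of the tip of the gauge's pin, 84 mm above the worktop
- wood_tray: fixed wooden tray with a cork floor, 150 x 300 mm, rim 10 mm wide and 18 mm high, floor 8 mm above the worktop. Origin at the centre of its underside, y along its length
- steel_tray: fixed plain steel tray, 150 x 300 mm, rim 3 mm wide and 25 mm high, floor 3 mm above the worktop. Origin at the centre of its underside, y along its length
- petri_stack: stack of Petri dishes, 65 x 71 x 43 mm, behind the block; a bystander. Origin at the centre of its underside
- micropipette: grey pipette lying on the worktop behind the block, 219 mm long, 28 mm thick; a bystander. Origin at the middle of its tip end
There are look-alikes about, which are no part of the job. Leave any yellow look-alike of the sleeve_c alone.

How it is judged:
On the way, in this order (a step that is already met when the one before it is completed fails the run):
1. the retaining comb has been pulled forward to its stop (value of joint comb above 0.037 m), for 0.2 s.
2. a sleeve has been tried on the gauge: its foot is centred on the pin and at least 20 mm below the pin's tip (((horizontal distance between sleeve_a and gauge below 0.008 m and height (world z) of sleeve_a below 0.062 m and angle between sleeve_a's own z axis and vertical below 0.15 rad) or (horizontal distance between sleeve_b and gauge below 0.008 m and height (world z) of sleeve_b below 0.062 m and angle between sleeve_b's own z axis and vertical below 0.15 rad) or (horizontal distance between sleeve_c and gauge below 0.008 m and height (world z) of sleeve_c below 0.062 m and angle between sleeve_c's own z axis and vertical below 0.15 rad) or (horizontal distance between sleeve_d and gauge below 0.008 m and height (world z) of sleeve_d below 0.062 m and angle between sleeve_d's own z axis and vertical below 0.15 rad))), for 0.1 s.
3. every sleeve stands upright in the tray for its sort, with the comb still pulled out (x of sleeve_a in the frame of wood_tray between -0.065 and 0.065 m and y of sleeve_a in the frame of wood_tray between -0.14 and 0.14 m and z of sleeve_a in the frame of wood_tray between -0.004 and 0.014 m and angle between each of sleeve_a, sleeve_d, sleeve_b, sleeve_c's own z axis and vertical below 0.12 rad and linear speed of each of sleeve_a, sleeve_d, sleeve_b, sleeve_c below 0.03 m/s and x of sleeve_d in the frame of wood_tray between -0.065 and 0.065 m and y of sleeve_d in the frame of wood_tray between -0.14 and 0.14 m and z of sleeve_d in the frame of wood_tray between -0.004 and 0.014 m and x of sleeve_b in the frame of steel_tray between -0.065 and 0.065 m and y of sleeve_b in the frame of steel_tray between -0.14 and 0.14 m and z of sleeve_b in the frame of steel_tray between -0.004 and 0.009 m and x of sleeve_c in the frame of steel_tray between -0.065 and 0.065 m and y of sleeve_c in the frame of steel_tray between -0.14 and 0.14 m and z of sleeve_c in the frame of steel_tray between -0.004 and 0.009 m and value of joint comb above 0.02 m), for 0.2 s.
4. the comb has been pushed fully home (value of joint comb below 0.003 m), for 0.2 s.
At the end, for the whole second after the job is handed in: every sleeve present stands upright (within 7 degrees), released and at rest, on the floor of its tray inside the rim: through-bored ones, which go right down on the gauge, in the wooden tray, stepped ones in the steel tray; the comb is within 3 mm of home; the gauge stands upright (x of sleeve_a in the frame of wood_tray between -0.065 and 0.065 m and y of sleeve_a in the frame of wood_tray between -0.14 and 0.14 m and z of sleeve_a in the frame of wood_tray between -0.004 and 0.014 m and angle between each of sleeve_a, sleeve_d, sleeve_b, sleeve_c's own z axis and vertical below 0.12 rad and linear speed of each of sleeve_a, sleeve_d, sleeve_b, sleeve_c, gauge below 0.03 m/s and x of sleeve_d in the frame of wood_tray between -0.065 and 0.065 m and y of sleeve_d in the frame of wood_tray between -0.14 and 0.14 m and z of sleeve_d in the frame of wood_tray between -0.004 and 0.014 m and x of sleeve_b in the frame of steel_tray between -0.065 and 0.065 m and y of sleeve_b in the frame of steel_tray between -0.14 and 0.14 m and z of sleeve_b in the frame of steel_tray between -0.004 and 0.009 m and x of sleeve_c in the frame of steel_tray between -0.065 and 0.065 m and y of sleeve_c in the frame of steel_tray between -0.14 and 0.14 m and z of sleeve_c in the frame of steel_tray between -0.004 and 0.009 m and value of joint comb below 0.003 m and angle between gauge's own z axis and vertical below 0.1 rad); the robot touches nothing.
It fails at once if the stack of Petri dishes was pushed more than 3 cm (distance of petri_stack from where it was at the start of the episode above 0.03 m).
It fails at once if the pipette was pushed more than 3 cm (distance of micropipette from where it was at the start of the episode above 0.03 m).
Of sleeve_a, sleeve_b, sleeve_c, sleeve_d only 3 to 4 are there at a start; the rules pass over those that are not, and their reading is None.
At some moment in a run one of gauge may be knocked a few centimetres aside while the robot is not near it.
It also fails if it takes over 208 s, if anything falls off the work surface, if the arm or the gripper's body presses on something with over 40 N, if the wrist force passes 120 N, or if a joint passes its speed limit or range.

## Robot

A 7-joint arm with a two-finger parallel gripper is mounted at the origin on a cart in front of the work surface, level with it; the furniture and walls round the work are solid. World frame = base frame: x ahead of the robot, y to its left, z up, the work surface at z = 0. Lengths are in m, angles in rad, forces in N, time in s.
With the tool pointing down it reaches from about 0.425 to 0.95 m from the base axis. Payload 4.7 kg.
Tool frame: the origin (TCP) lies between the finger pads; the fingertips stand 25 mm ahead of it and the grasp point (between the pads) lies 6 mm ahead of it; x points along the fingers, z is the direction in which the jaws open and shut, and the axes are right-handed (so a half turn about x gives the same grasp; the last joint's range is limited). The gripper opens to 85 mm and grips with 20 to 120 N. Pads are 22 mm wide; open, the fingers measure 114 mm over their backs; the gripper's body (76 mm by 85 mm) begins 54 mm behind the grasp point. The pads swing forward as they close: fully open they stand 13 mm farther back than shut.
Start: joints at [-1.266, 0.469, -0.049, 1.532, 0.024, 1.141, -0.082], TCP at [0.221, 0.638, 0.218] pointing down, gripper open.
Joint ranges: [-2.59, 2.59], [-0.33, 1.99], [-1.39, 1.29], [0.1, 2.45], [-1.04, 4.18], [0.21, 1.99], [-2.66, 2.66]. Speed limits (rad/s): [2.57, 2.57, 3.14, 3.14, 3.14, 3.14, 3.14].

## Interface

Orientations are given as a 3x3 rotation matrix whose columns are the frame's x, y, z axes.
In Python, from rig import * gives the robot as it stands. Calls block until the motion is done:
- movep(position, orientation): joint-space move of the TCP to a pose.
- move_l(position, attitude=None, feed=0.15, until_force=None): straight line of the TCP; attitude=None keeps the orientation; feed is the mean speed in m/s. With until_force (N) it stops when the force on the tool has changed by that much, and returns True; else False.
- move_joints(angles): joint-space move.
- command_gripper(opening, newtons=None): finger opening in m; newtons is the grip in N (None keeps the last); returns when the fingers have stopped.
- sleep(seconds).
- inverse_kinematics(position, orientation): joint angles nearest the present ones, or None.
- sense(): the state.
- camera(name): name is "side" or "top" or "wrist"; returns (picture, depth): 420x560x3 uint8, red, green, blue; 420x560 float32, m along the optical axis (not along the pixel's ray), 0 where there is no reading.
- camera_params(name): a dict with "K" (3x3 intrinsics, pixels), "position" and "rotation" of the camera in the world; the wrist camera has in their place "tool_from_camera" (4x4, takes a point from camera to tool coordinates, whose origin is the TCP and whose axes are the tool frame's). Camera axes: x right, y down, z forward; pixel columns grow to the right and rows downward; lengths in m; the calibration is good to about 2 mm. The wrist camera is an equidistant fisheye: a pixel r from the principal point sees the ray r / f radians off the axis. A picture is of the moment at which its call begins: read the wrist's pose just before it. camera_params takes no time and is no camera call.
A pose or a line that the arm cannot do raises Unreachable and nothing moves.
- finish_job(): hands the job in, once; it reports no verdict.
The state is a dict: "time_s": time; "joint_pos": joint angles; "qd": joint speeds; "joint_efforts": joint torques, N m; "position": TCP position; "tcp_rot": TCP orientation; "wrist_force": force on the tool from outside, world axes, zero at the start; "ft_torque": the same for the moment, N m; "finger_gap": finger opening in m.
Only numpy, scipy, OpenCV 4.12 (cv2) and the standard library are available. Lean on these libraries where they do the work, as an engineer would, in place of code of your own. Each camera call takes 0.05 s, during which the arm holds its last target. There are 200 camera calls.

## Working session

There is one attempt and no reset: what is moved stays moved. The work goes in short steps, each a Python script; the robot and the scene stay as the last script left them, time stands still between calls to the robot, and variables do not carry over. Pictures are saved under pics/ and viewed, about 12 in all and at most 16, crops included, and the job is handed in when it is done.

```bash
ls; mkdir -p pics; python3 - <<'E'
from rig import *
import cv2,numpy as np
for n in("side","top"):
    p,d=camera(n); cv2.imwrite(f"pics/{n}0.png",cv2.resize(p[:,:,::-1],(784,588))); np.savez(f"{n}0.npz",p=p,d=d)
    print(n,camera_params(n))
s=sense();print(s["time_s"],s["position"],s["tcp_rot"],s["finger_gap"])
print(camera_params("wrist"))
E
```

```text
pics
side {'K': array([[542.82440958,   0.        , 270.52636278],
       [  0.        , 542.82440958, 204.67403646],
       [  0.        ,   0.        ,   1.        ]]), 'position': array([ 0.07503442, -0.93023452,  0.97571652]), 'rotation': array([[ 0.89841155, -0.27975161,  0.33851991],
       [-0.43908344, -0.58608445,  0.6809631 ],
       [ 0.00790073, -0.7604236 , -0.64937934]])}
top {'K': array([[508.33904089,   0.        , 273.05925298],
       [  0.        , 508.33904089, 217.09834973],
       [  0.        ,   0.        ,   1.        ]]), 'position': array([0.47408189, 0.0022076 , 1.32026974]), 'rotation': array([[-0.01273674, -0.99854976,  0.05230823],
       [-0.9999036 ,  0.01242982, -0.00618865],
       [ 0.00552949, -0.05238201, -0.99861181]])}
0.1 [0.2209556  0.63721163 0.21675284] [[-5.34209978e-04 -9.44829314e-01  3.27562638e-01]
 [-1.73339040e-03  3.27563067e-01  9.44827726e-01]
 [-9.99998355e-01 -6.30575318e-05 -1.81274552e-03]] 0.08518285035425242
{'K': array([[325.1922621 ,   0.        , 279.85200893],
       [  0.        , 325.1922621 , 203.26009906],
       [  0.        ,   0.        ,   1.        ]]), 'tool_from_camera': array([[ 4.49095871e-04, -2.80475680e-01,  9.59861027e-01,
        -1.55284374e-01],
       [-6.28673537e-04, -9.59861013e-01, -2.80475382e-01,
         7.06434947e-02],
       [ 9.99999702e-01, -4.77478891e-04, -6.07397255e-04,
         1.01679776e-03],
       [ 0.00000000e+00,  0.00000000e+00,  0.00000000e+00,
         1.00000000e+00]])}
```

View pics/top0.png

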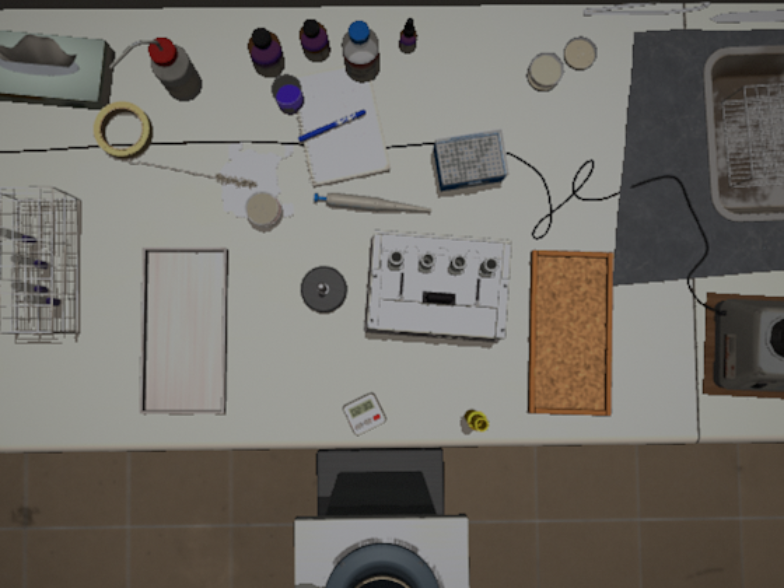

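View pics/side0.png

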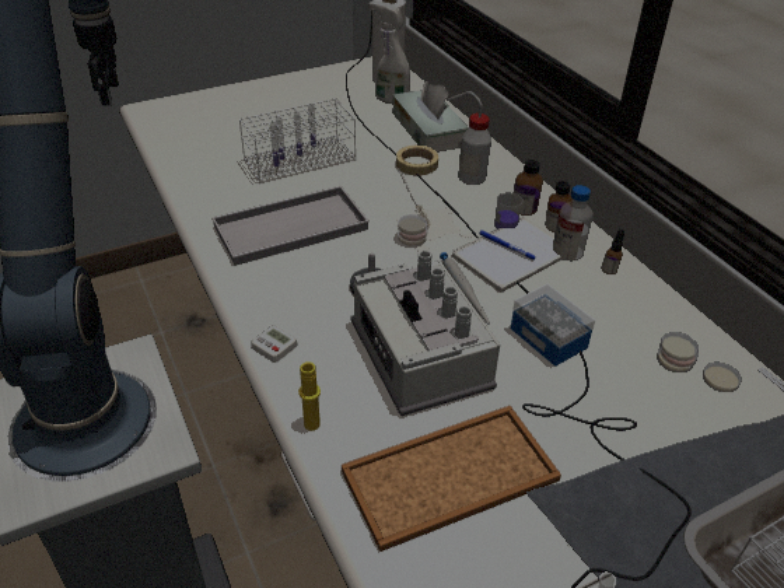

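Top view (784-wide): four sleeve heads at (397,260), (428,262), (459,264), (491,266). The comb grip is at (438,298), the gauge at (323,288), the steel tray at (185,330) and the wood tray at (571,332). The yellow look-alike stands alone at (477,420), so I'll leave it. Next is an enlarged crop of the block and gauge.

```bash
cat > h.py <<'E'
from rig import *
import cv2,numpy as np
T=camera_params("top")
def px(u,v,z,P=T):
    r=P["rotation"]@np.array([(u-P["K"][0,2])/P["K"][0,0],(v-P["K"][1,2])/P["K"][1,1],1.])
    return P["position"]+r*(z-P["position"][2])/r[2]
def cloud(d,P=T):
    v,u=np.indices(d.shape); 
    c=np.stack([(u-P["K"][0,2])/P["K"][0,0]*d,(v-P["K"][1,2])/P["K"][1,1]*d,d],-1)
    return c@P["rotation"].T+P["position"]
E
python3 - <<'E'
from h import *
f=np.load("top0.npz");p,d=f["p"],f["d"]
c=p[160:250,205:373,::-1]; cv2.imwrite("pics/crop.png",cv2.resize(c,None,fx=4.7,fy=4.7,interpolation=cv2.INTER_CUBIC))
X=cloud(d);z=X[...,2]; 
roi=np.zeros_like(z,bool);roi[160:250,205:373]=1
def comps(lo,hi,mn):
    n,l,s,c=cv2.connectedComponentsWithStats((roi&(z>lo)&(z<hi)&(d>0)).astype(np.uint8))
    for i in range(1,n):
        if s[i,4]>=mn: q=X[l==i];print(lo,s[i],q.mean(0).round(4),((q.min(0)+q.max(0))/2).round(4))
comps(.145,.18,8);comps(.13,.15,5);comps(.012,.03,60);comps(.07,.09,2)
m=roi&(z>.098)&(z<.124);q=X[m][:,:2].astype(np.float32);print(cv2.minAreaRect(q),m.sum())
for n,(u0,u1,v0,v1) in dict(steel=(95,170,165,305),wood=(370,445,165,305)).items():
    s=X[v0:v1,u0:u1].reshape(-1,3);s=s[(s[:,2]>.011)&(s[:,2]<.04)];print(n,len(s),cv2.minAreaRect(s[:,:2].astype(np.float32)))
E
```

```text
0.145 [278 179  11  11  56] [ 0.6109 -0.0289  0.1601] [ 0.6109 -0.0288  0.156 ]
0.145 [301 181  10  11  55] [ 0.606  -0.0802  0.1606] [ 0.606  -0.0802  0.1557]
0.145 [323 182  11  12  59] [ 0.6018 -0.132   0.1599] [ 0.6019 -0.1319  0.1566]
0.145 [345 184  12  11  65] [ 0.5974 -0.1833  0.1587] [ 0.5973 -0.1843  0.1556]
0.13 [281 181   6   3   6] [ 0.6186 -0.0306  0.1383] [ 0.6178 -0.0307  0.1371]
0.13 [304 183   6   4   7] [ 0.6127 -0.0847  0.1394] [ 0.6111 -0.0841  0.138 ]
0.13 [328 184   4   6   8] [ 0.6065 -0.1385  0.141 ] [ 0.6051 -0.1381  0.1398]
0.13 [300 186   8   6  10] [ 0.5994 -0.0752  0.1406] [ 0.6016 -0.0768  0.1392]
0.13 [322 187   8   7  14] [ 0.5954 -0.1259  0.1399] [ 0.5978 -0.1287  0.1397]
0.13 [344 186   3   5   7] [ 0.6007 -0.1733  0.1414] [ 0.6013 -0.1738  0.1406]
0.13 [349 186   5   6   9] [ 0.6019 -0.1897  0.14  ] [ 0.6003 -0.1879  0.1392]
0.13 [279 188   5   3   5] [ 0.6012 -0.0245  0.1364] [ 0.602  -0.0246  0.1388]
0.13 [345 192   6   4   9] [ 0.5883 -0.179   0.1368] [ 0.5892 -0.1804  0.1384]
0.13 [305 209  19   7 106] [ 0.5454 -0.1006  0.1427] [ 0.5463 -0.1007
[... 826 characters left out ...]
07    0.0845] [ 0.4859 -0.07    0.0835]
0.07 [312 240  12   2  15] [ 0.4809 -0.1149  0.0792] [ 0.4806 -0.1135  0.0808]
0.07 [326 240   6   3   8] [ 0.479  -0.14    0.0794] [ 0.479  -0.1397  0.0817]
0.07 [340 241   2   1   2] [ 0.4786 -0.168   0.0889] [ 0.4786 -0.168   0.0889]
0.07 [354 242   2   1   2] [ 0.4758 -0.2032  0.0807] [ 0.4758 -0.2032  0.0807]
((0.5694277882575989, -0.10375931859016418), (0.23821957409381866, 0.17295299470424652), 85.07157135009766) 6512
steel 934 ((0.499269962310791, 0.356700599193573), (0.15494482219219208, 0.30148929357528687), 89.16365051269531)
wood 2103 ((0.5029740929603577, -0.35361209511756897), (0.16850599646568298, 0.34054145216941833), 83.92399597167969)
```

View pics/crop.png

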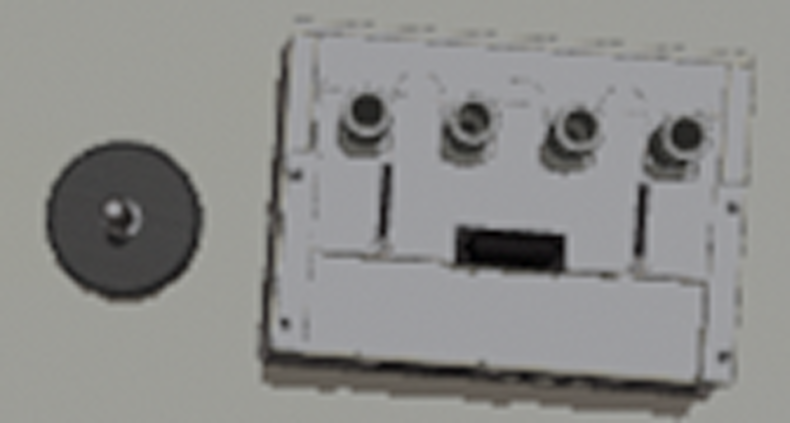

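The crop shows wells 1 to 4 all occupied at crop (367,108), (470,118), (580,127), (685,134). The grip is at (512,248) and the gauge at (122,218). Depth agrees: row yaw is -5°, spacing 51.7 mm and sleeve tops about 0.160. The model puts the grip at (0.546,-0.101), and I measured (0.5454,-0.1006).

```bash
cat >> h.py <<'E'
yaw=-0.0872; bx=np.array([np.cos(yaw),np.sin(yaw),0]); by=np.array([-np.sin(yaw),np.cos(yaw),0])
row=np.array([.6040,-.1061,0]); org=row-.030*bx
wells=[row+k*by for k in(.078,.026,-.026,-.078)]   # 0 = left (+y)
def rot(zd,):
    x=np.array([0,0,-1.]); return np.c_[x,np.cross(zd,x),zd]
R=rot(bx)
STEEL=px(132,236.4,.02);WOOD=px(407.9,237.1,.018)
SAFE=.33
def at(p,z): return np.array([p[0],p[1],z])
def gauge():
    p,d=camera("top");X=cloud(d);z=X[...,2]
    m=(d>0)&(z>.011)&(z<.029)&(X[...,0]>.4)&(X[...,0]<.75)&(X[...,1]>-.05)&(X[...,1]<.27)
    m&=p.max(-1)<110
    n,l,s,c=cv2.connectedComponentsWithStats(m.astype(np.uint8))
    i=1+np.argmax(s[1:,4]);(cx,cy),r=cv2.minEnclosingCircle(X[l==i][:,:2].astype(np.float32))
    q=X[l==i][:,:2];return np.array([cx,cy]),r,s[i,4],q.mean(0)
E
python3 - <<'E'
from h import *
print(STEEL,WOOD,gauge())
g=[.571,.1015,0]
for s in(1,-1):
    for n,p,z in[("grip",org-.028*bx,.144)]+[("w",w,.148) for w in wells]+[("w",w,SAFE) for w in wells]+[("g",g,.141),("g",g,.33),("S",STEEL,.125),("W",WOOD,.13),("W",WOOD,.33)]:
        q=inverse_kinematics(at(p,z),rot(s*bx));print(s,n,None if q is None else np.round(q,2))
E
```

```text
[0.49734292 0.35479924 0.02      ] [ 0.48664536 -0.35089862  0.018     ] (array([0.57115781, 0.10144947]), 0.04295802488923073, np.int32(813), array([0.5704115 , 0.10126684]))
1 grip [-0.47  0.43  0.76  1.93 -0.37  0.92  0.38]
1 w [-0.45  0.48  0.58  1.79 -0.31  0.96  0.18]
1 w [-0.4   0.49  0.63  1.79 -0.34  0.97  0.29]
1 w [-0.38  0.53  0.74  1.79 -0.42  0.99  0.44]
1 w [-0.39  0.6   0.92  1.77 -0.55  1.05  0.64]
1 w [-0.52  0.33  0.67  1.57 -0.21  1.32  0.09]
1 w [-0.47  0.34  0.72  1.57 -0.23  1.32  0.19]
1 w [-0.42  0.36  0.79  1.56 -0.26  1.33  0.3 ]
1 w [-0.41  0.41  0.91  1.54 -0.33  1.35  0.45]
1 g [-0.62  0.42  0.49  1.87 -0.25  0.91 -0.1 ]
1 g [-0.69  0.25  0.55  1.64 -0.13  1.29 -0.2 ]
1 S [-0.91  0.47  0.3   1.8  -0.17  0.9  -0.62]
1 W [-0.03  0.55  0.82  1.84 -0.49  0.96  0.92]
1 W [-0.05  0.33  0.81  1.6  -0.24  1.32  0.71]
-1 grip [-0.69  0.58  1.12  1.94 -0.62  1.02 -2.52]
-1 w [ 0.75  0.74 -1.18  1.72  0.73  1.2   2.42]
-1 w [-0.67  0.68  1.11  1.81 -0.68  1.1  -2.54]
-1 w [-0.58  0.68  1.11  1.8  -0.69  1.11 -2.46]
-1 w [-0.49  0.7   1.11  1.77 -0.7   1.12 -2.37]
-1 w [ 0.75  0.53 -1.17  1.49  0.49  1.44  2.62]
-1 w [ 0.89  0.6  -1.32  1.49  0.58  1.49  2.63]
-1 w [-0.67  0.54  1.27  1.57 -0.52  1.42 -2.59]
-1 w [-0.51  0.48  1.12  1.55 -0.44  1.39 -2.59]
-1 g [ 0.56  0.7  -1.18  1.8   0.71  1.14  2.19]
-1 g [ 0.58  0.46 -1.17  1.57  0.43  1.4   2.43]
-1 S [-0.45  0.48 -0.32  1.77  0.18  0.92  2.2 ]
-1 W [-0.19  0.69  1.11  1.85 -0.71  1.07 -2.02]
-1 W [-0.23  0.42  1.12  1.61 -0.39  1.36 -2.29]
```

```bash
python3 - <<'E'
from h import *
g=org-.028*bx
command_gripper(.045,40)
movep(at(g,SAFE),R)
move_l(at(g,.185),feed=.25); move_l(at(g,.144),feed=.1,until_force=10)
command_gripper(.0); print("gap",sense()["finger_gap"],sense()["position"])
p=sense()["position"]
print(move_l(p-.052*bx,feed=.05,until_force=15))
q=sense();print((q["position"]-p)@bx,q["wrist_force"],q["finger_gap"]); sleep(.3)
command_gripper(.045); move_l(at(sense()["position"],SAFE),feed=.3)
p,d=camera("top");cv2.imwrite("pics/t1.png",cv2.resize(p[130:270,170:390,::-1],None,fx=3.5,fy=3.5,interpolation=cv2.INTER_CUBIC))
X=cloud(d);z=X[...,2];print(gauge(),sense()["time_s"])
E
```

```text
gap 2.3390266242496902e-05 [ 0.54628492 -0.10100412  0.1441351 ]
False
-0.0516273930285694 [ 1.06780503 -0.21855477  0.08875612] 5.930067639329459e-05
(array([0.57118094, 0.10154396]), 0.04309086874127388, np.int32(812), array([0.57038192, 0.10125884])) 8.1417
```

View pics/t1.png

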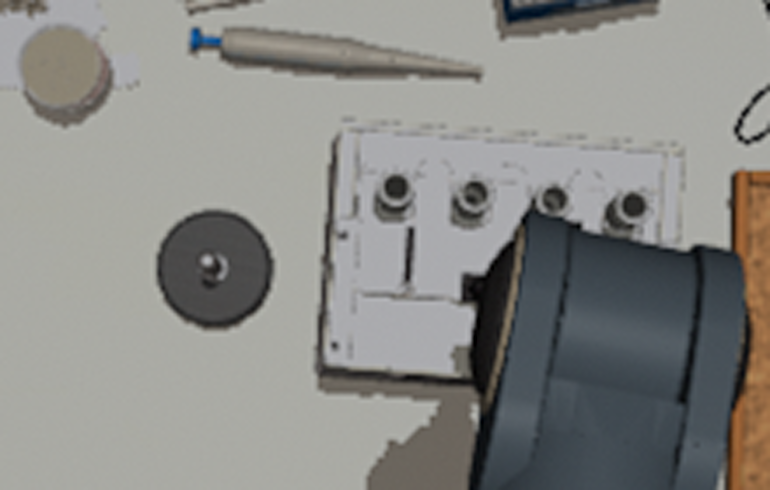

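The gripper closed to 0 and the comb is still home, so the grip was missed. I'll look at the pose and the views.

```bash
python3 - <<'E'
from h import *
s=sense();print(s["tcp_rot"].round(3),s["position"],s["finger_gap"])
g=org-.028*bx; move_l(at(g,.20),feed=.25)
print(sense()["position"])
a,_=camera("side");b,d=camera("wrist")
cv2.imwrite("pics/m.png",np.hstack([cv2.resize(a[110:320,200:400,::-1],(400,420)),cv2.resize(b[:,80:480,::-1],(400,420))]))
E
```

```text
[[-0.004  0.087  0.996]
 [-0.     0.996 -0.087]
 [-1.    -0.001 -0.004]] [ 0.493235   -0.0961126   0.32781225] 0.04527323823050621
[ 0.54616968 -0.10163737  0.20023335]
```

View pics/m.png

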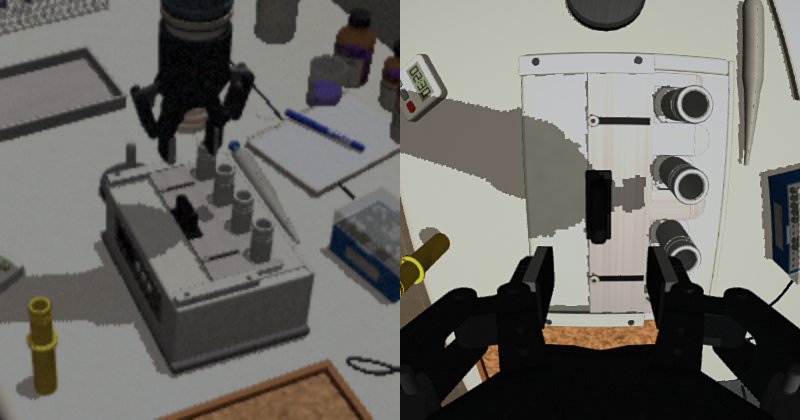

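```bash
python3 - <<'E'
from h import *
S=camera_params("side");W=camera_params("wrist");s=sense();P=s["position"];Q=s["tcp_rot"]
def pr(x,C=S):
    c=C["rotation"].T@(x-C["position"]);return (C["K"]@c/c[2])[:2]
def view(u): return (u-np.array([200,110]))*2
for dz in(.025,.006): 
  for o in(-.022,0,.022): print(dz,o,view(pr(P+Q@[dz,0,o])))
print("grip",view(pr(at(org-.028*bx,.1445))))
M=W["tool_from_camera"];K=W["K"]
def wp(t):
    c=np.linalg.inv(M)@np.r_[t,1];c=c[:3];th=np.arccos(c[2]/np.linalg.norm(c));a=np.arctan2(c[1],c[0])
    return np.array([K[0,2]+K[0,0]*th*np.cos(a)-80,K[1,2]+K[0,0]*th*np.sin(a)])
for o in(-.022,0,.022): print("w",wp([.025,0,o]),wp([.006,0,o]))
print("w grip",wp(Q.T@(at(org-.028*bx,.1445)-P)))
for k in wells: print(wp(Q.T@(at(k,.162)-P)))
E
```

```text
0.025 -0.022 [170.11816396 185.05544914]
0.025 0 [187.91198405 180.66943241]
0.025 0.022 [205.53287109 176.32604214]
0.006 -0.022 [170.50585916 172.21744466]
0.006 0 [188.47644329 167.85070443]
0.006 0.022 [206.27063131 163.52682736]
grip [186.29359637 201.62142169]
w [161.81612846 234.26355433] [158.02264016 247.15296989]
w [198.54497238 234.38411967] [198.41250925 247.37263919]
w [235.3089303  234.23999189] [238.8489452  247.13931221]
w grip [197.70701567 216.56416341]
[293.02205982 102.80028068]
[289.39581822 185.85795297]
[282.88997498 260.3714274 ]
[275.22904579 321.45971283]
```

```bash
python3 - <<'E'
from h import *
W=camera_params("wrist");M=W["tool_from_camera"];K=W["K"]
v,u=np.indices((420,560));dx,dy=u-K[0,2],v-K[1,2];r=np.hypot(dx,dy);th=r/K[0,0]
for gap in(.045,0.0):
    command_gripper(gap); s=sense();p,d=camera("wrist")
    t=np.tan(th)/np.maximum(r,1e-6);c=np.stack([dx*t*d,dy*t*d,d,np.ones_like(d)],-1)@M.T
    m=(d>0)&(np.abs(c[...,2])<.05)&(np.abs(c[...,1])<.03)&(c[...,0]<.034)&(c[...,0]>-.06)&(p.max(-1)<70)
    q=c[m];print(gap,s["finger_gap"],s["position"],len(q),np.percentile(q[:,0],[90,98,100]),np.percentile(q[:,1],[2,98]),np.percentile(q[:,2],[2,98]))
    for sg in(-1,1):
        a=q[q[:,2]*sg>0]; print(sg,len(a),a[a[:,0]>a[:,0].max()-.004].mean(0) if len(a) else 0)
    cv2.imwrite(f"pics/w{gap}.png",p[:,:,::-1])
a,_=camera("side");cv2.imwrite("pics/m2.png",np.hstack([cv2.resize(a[110:320,200:400,::-1],(400,420)),cv2.resize(p[:,80:480,::-1],(400,420))]))
E
```

```text
0.045 0.04493156944253385 [ 0.54651789 -0.10100439  0.20109542] 4001 [-0.0245557  -0.01920316 -0.01480983] [-0.00846199  0.01374876] [-0.03509715  0.0368328 ]
-1 1982 [-0.01712772  0.00275767 -0.02185275  1.        ]
1 2019 [-0.01753995  0.00197074  0.02356304  1.        ]
0.0 3.1740581982166964e-05 [ 0.54620508 -0.10105572  0.19995465] 3392 [-0.02542876 -0.02012622 -0.01632588] [-0.00569585  0.0143278 ] [-0.01852163  0.02044452]
-1 1510 [-0.01844928  0.01091545 -0.00368894  1.        ]
1 1882 [-0.01867668  0.01125245  0.00434166  1.        ]
```

View pics/m2.png

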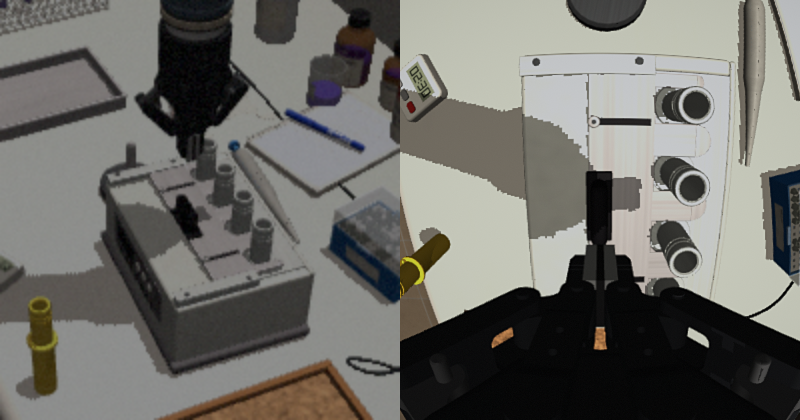

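```bash
python3 - <<'E'
from h import *
W=camera_params("wrist");M=W["tool_from_camera"];K=W["K"]
v,u=np.indices((420,560));dx,dy=u-K[0,2],v-K[1,2];r=np.hypot(dx,dy);th=r/K[0,0]
p,d=camera("wrist");t=np.tan(th)/np.maximum(r,1e-6);c=np.stack([dx*t*d,dy*t*d,d,np.ones_like(d)],-1)@M.T
for V in range(195,300,6): print(V,[(d[V,U].round(3),*c[V,U,:3].round(3)) for U in(272,279,290)])
E
```

```text
195 [(np.float32(0.219), np.float64(0.056), np.float64(0.016), np.float64(-0.004)), (np.float32(0.22), np.float64(0.057), np.float64(0.016), np.float64(0.0)), (np.float32(0.246), np.float64(0.082), np.float64(0.009), np.float64(0.008))]
201 [(np.float32(0.22), np.float64(0.057), np.float64(0.012), np.float64(-0.005)), (np.float32(0.22), np.float64(0.057), np.float64(0.012), np.float64(0.0)), (np.float32(0.247), np.float64(0.082), np.float64(0.004), np.float64(0.008))]
207 [(np.float32(0.222), np.float64(0.057), np.float64(0.007), np.float64(-0.005)), (np.float32(0.223), np.float64(0.058), np.float64(0.007), np.float64(0.0)), (np.float32(0.248), np.float64(0.082), np.float64(-0.0), np.float64(0.009))]
213 [(np.float32(0.224), np.float64(0.058), np.float64(0.003), np.float64(-0.005)), (np.float32(0.223), np.float64(0.057), np.float64(0.003), np.float64(0.0)), (np.float32(0.25), np.float64(0.082), np.float64(-0.005), np.float64(0.009))]
219 [(np.float32(0.226), np.float64(0.058), np.float64(-0.002), np.float64(-0.005)), (np.float32(0.225), np.float64(0.057), np.float64(-0.002), np.float
[... 2508 characters left out ...]
0.112), np.float64(-0.056), np.float64(0.013), np.float64(-0.002)), (np.float32(0.119), np.float64(-0.05), np.float64(0.01), np.float64(0.0)), (np.float32(0.112), np.float64(-0.055), np.float64(0.013), np.float64(0.004))]
291 [(np.float32(0.109), np.float64(-0.059), np.float64(0.012), np.float64(-0.002)), (np.float32(0.119), np.float64(-0.05), np.float64(0.007), np.float64(0.0)), (np.float32(0.109), np.float64(-0.059), np.float64(0.013), np.float64(0.004))]
297 [(np.float32(0.105), np.float64(-0.064), np.float64(0.013), np.float64(-0.002)), (np.float32(0.12), np.float64(-0.05), np.float64(0.004), np.float64(0.0)), (np.float32(0.104), np.float64(-0.064), np.float64(0.013), np.float64(0.004))]
```

The wrist depth and the side view agree: the real fingertips are about 18 mm behind the TCP, not 25 mm ahead of it. The tool therefore reaches 43 mm short of its description, so I'll shift all heights by -43 mm and guard the descent with a force limit.

```bash
cat >> h.py <<'E'
OFF=-.043   # measured: fingers end 43 mm short of the stated tip
E
python3 - <<'E'
from h import *
g=org-.028*bx
command_gripper(.045,40)
print(move_l(at(g,.144+OFF),feed=.06,until_force=8),sense()["position"])
command_gripper(.0); p=sense()["position"];print("gap",sense()["finger_gap"],p)
if sense()["finger_gap"]>.008:
    print(move_l(p-.050*bx,feed=.05,until_force=15))
    q=sense();print((q["position"]-p)@bx,q["wrist_force"],q["finger_gap"]); sleep(.3)
command_gripper(.045); move_l(at(sense()["position"],SAFE-.04),feed=.3)
p,d=camera("top");X=cloud(d)
m=(p.max(-1)<60)&(X[...,2]>.13)&(X[...,2]<.15);print("grip",m.sum(),X[m].mean(0));cv2.imwrite("pics/t2.png",p[:,:,::-1])
print(gauge(),sense()["time_s"])
E
```

```text
False [ 0.54644082 -0.10107367  0.10130039]
gap 0.011218714076084175 [ 0.54643542 -0.10105677  0.10137523]
True
-0.039729156947390196 [ 2.71800807 -0.64561686 -0.35956576] 0.011012970820540263
grip 212 [ 0.57640803 -0.42310847  0.14480979]
(array([0.5710628 , 0.10165612]), 0.04274311661720276, np.int32(813), array([0.57032684, 0.10131863])) 14.925
```

The comb moved 39.7 mm to its stop. Next is the first sleeve.

```bash
cat >> h.py <<'E'
S=SAFE-.04; GR=.148+OFF; FT=GR-.027      # foot = TCP z - FT
def pick(w):
    command_gripper(.050,45); p=sense()["position"]
    if p[2]<S-.02: move_l(at(p,S),feed=.3)
    move_l(at(w,S),R,feed=.3); move_l(at(w,.165+.03+OFF),feed=.25)
    hit=move_l(at(w,GR),feed=.08,until_force=8)
    command_gripper(0.); s=sense(); print("pick hit",hit,"gap",s["finger_gap"].round(4),s["position"].round(4))
    return s["finger_gap"]>.018
def lift():
    a=sense(); h=move_l(at(a["position"],S),feed=.25,until_force=25); b=sense()
    print("lift",h,"gap",b["finger_gap"].round(4),"z",b["position"][2].round(3),"Fz",(b["wrist_force"]-a["wrist_force"])[2].round(2))
def trial():
    g,r,n,mean=gauge(); print("gauge",g.round(4),r.round(4),n)
    if not(.041<r<.046 and n>700): return None
    move_l(at(g,S),feed=.3); move_l(at(g,FT+.092),feed=.25)
    hit=move_l(at(g,FT+.017),feed=.04,until_force=8); sleep(.15); s=sense(); foot=s["position"][2]-FT
    print("TRIAL hit",hit,"foot",foot.round(4),"dF",s["wrist_force"].round(1),"gap",s["finger_gap"].round(4)); return foot
def place(c,floor):
    p=sense()["position"]; move_l(at(p,S),feed=.25)
    move_l(at(c,S),feed=.35); move_l(at(c,FT+floor+.02),feed=.25)
    hit=move_l(at(c,FT+floor-.004),feed=.04,until_force=4); s=sense();print("place hit",hit,"foot-floor",(s["position"][2]-FT-floor).round(4))
    command_gripper(.050); move_l(at(c,S),feed=.3); print("t",sense()["time_s"])
E
python3 - <<'E'
from h import *
if pick(wells[0]):
    lift(); print(trial())
    a,_=camera("side");b,_=camera("wrist")
    cv2.imwrite("pics/m3.png",np.hstack([cv2.resize(a[90:300,180:380,::-1],(400,420)),cv2.resize(b[:,80:480,::-1],(400,420))]))
print(sense()["time_s"])
E
```

```text
Traceback (most recent call last):
  File "h.py", line 34, in pick
    command_gripper(0.); s=sense(); print("pick hit",hit,"gap",s["finger_gap"].round(4),s["position"].round(4))
                                                               ^^^^^^^^^^^^^^^^^^^^^
AttributeError: 'float' object has no attribute 'round'
```

```bash
sed -i 's/\(s\|b\)\["finger_gap"\].round(4)/round(\1["finger_gap"],4)/g' h.py
python3 - <<'E'
from h import *
s=sense();print(s["finger_gap"],s["position"])
lift(); print(trial())
a,_=camera("side");b,_=camera("wrist")
cv2.imwrite("pics/m3.png",np.hstack([cv2.resize(a[90:300,180:380,::-1],(400,420)),cv2.resize(b[:,80:480,::-1],(400,420))]))
print(sense()["time_s"])
E
```

```text
0.023091611932459212 [ 0.61125827 -0.02846433  0.10567715]
lift False gap 0.0227 z 0.288 Fz -4.21Traceback (most recent call last):
  File "<stdin>", line 3, in <module>
  File "h.py", line 40, in trial
    g,r,n,mean=gauge(); print("gauge",g.round(4),r.round(4),n)
                                                 ^^^^^^^
AttributeError: 'float' object has no attribute 'round'
```

```bash
sed -i 's/,r.round(4),n)/,round(float(r),4),n)/; s/foot.round(4)/round(float(foot),4)/; s/(s\["position"\]\[2\]-FT-floor).round(4)/round(float(s["position"][2]-FT-floor),4)/' h.py
python3 - <<'E'
from h import *
print(trial())
a,_=camera("side");b,_=camera("wrist")
cv2.imwrite("pics/m3.png",np.hstack([cv2.resize(a[90:300,180:380,::-1],(400,420)),cv2.resize(b[:,80:480,::-1],(400,420))]))
print(sense()["time_s"])
E
```

```text
gauge [0.5711 0.1015] 0.0428 771
TRIAL hit True foot 0.0206 dF [0.3 0.5 5.2] gap 0.0231
0.020612398859110828
21.5917
```

View pics/m3.png

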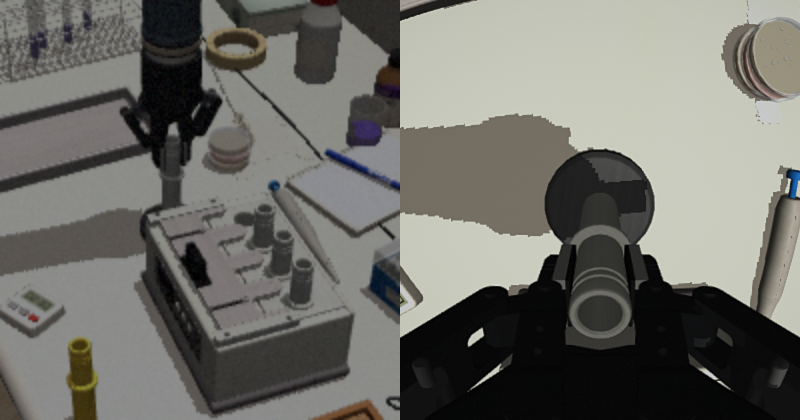

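It works. The comb is forward and sleeve 1 went right down onto the gauge (foot 0.0206, seen at (172,170)), so it is through-bored. I'll place it in the wood tray and try the next one.

```bash
cat >> h.py <<'E'
def sort(foot,k):
    if foot is None or 0.03<foot<.045 or foot>.062: print("UNSURE",foot); return False
    c,f=(WOOD,.008) if foot<.03 else (STEEL,.003)
    place(c+np.array([0,k,0]),f); return True
E
python3 - <<'E'
from h import *
sort(.0206,-.05)
if pick(wells[1]):
    lift(); print(trial(),sense()["time_s"])
E
```

```text
place hit True foot-floor 0.0007
t 26.7167
pick hit False gap 0.0228 [ 0.6067 -0.0803  0.1057]
lift False gap 0.0228 z 0.288 Fz -3.78
gauge [0.5361 0.0535] 0.0587 862
None 30.95
```

```bash
python3 - <<'E'
from h import *
p,d=camera("top");cv2.imwrite("pics/t3.png",cv2.resize(p[130:330,80:470,::-1],None,fx=2,fy=2))
X=cloud(d);z=X[...,2]
m=(d>0)&(z>.011)&(z<.029)&(p.max(-1)<110)&(X[...,1]>-.05)&(X[...,1]<.27);n,l,s,c=cv2.connectedComponentsWithStats(m.astype(np.uint8))
for i in range(1,n):
    if s[i,4]>60: print(s[i],X[l==i].mean(0))
E
```

```text
[165   0 123   5 388] [1.10813577 0.11441638 0.02021332]
[214  80  47  23  92] [0.86903228 0.08556151 0.02240727]
[232 143  58   8 138] [0.72128423 0.02564173 0.0194901 ]
[229 187  37  51 877] [0.54636705 0.06308695 0.02004578]
[278 392  16  22 170] [ 0.07212881 -0.03430743  0.01718553]
```

View pics/t3.png

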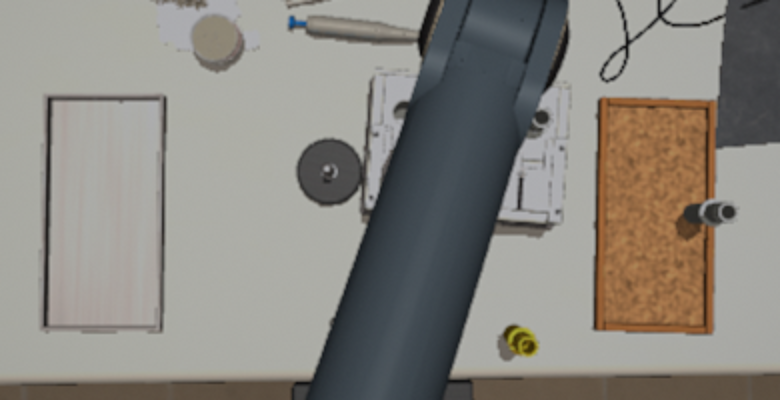

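The picture shows the gauge has been knocked: it now stands at crop (329,172), right beside the block. It also shows the trays' length runs along world x, so I'll spread later sleeves along x. I'll make the gauge finder robust to the block's shadow and carry on.

```bash
python3 - <<'E'
s=open("h.py").read()
s=s.replace("    n,l,s,c=cv2.conn","    m=cv2.morphologyEx(m.astype(np.uint8),cv2.MORPH_OPEN,cv2.getStructuringElement(cv2.MORPH_ELLIPSE,(23,23)))\n    n,l,s,c=cv2.conn")
s=s.replace("place(c+np.array([0,k,0]),f)","place(c+np.array([k,0,0]),f)")
open("h.py","w").write(s)
E
python3 - <<'E'
from h import *
print(gauge(),px(244.5,216,.02))
p,d=camera("top");X=cloud(d);z=X[...,2]
m=(z>.07)&(z<.09)&(abs(X[...,0]-.55)<.05)&(abs(X[...,1]-.065)<.03);print("tip",m.sum(),X[m].mean(0))
m=(z>.13)&(z<.16)&(abs(X[...,0]-.487)<.06)&(abs(X[...,1]+.40)<.04);print("sl",m.sum(),X[m].mean(0))
E
```

```text
Traceback (most recent call last):
  File "h.py", line 26, in gauge
    i=1+np.argmax(s[1:,4]);(cx,cy),r=cv2.minEnclosingCircle(X[l==i][:,:2].astype(np.float32))
        ~~~~~~~~~^^^^^^^^^
ValueError: attempt to get argmax of an empty sequence
```

```bash
python3 - <<'E'
s=open("h.py").read()
s=s.replace("    m=cv2.morph","    m=cv2.morphologyEx(m.astype(np.uint8),cv2.MORPH_CLOSE,np.ones((13,13)))\n    m=cv2.morph").replace("X[l==i][:,:2].astype","X[(l==i)&(abs(z-.02)<.01)][:,:2].astype")
open("h.py","w").write(s)
E
python3 - <<'E'
from h import *
print(gauge(),px(244.5,216,.02))
p,d=camera("top");X=cloud(d);z=X[...,2]
m=(z>.07)&(z<.09)&(abs(X[...,0]-.55)<.05)&(abs(X[...,1]-.065)<.03);print("tip",m.sum(),X[m].mean(0))
m=(z>.13)&(z<.16)&(abs(X[...,0]-.487)<.06)&(abs(X[...,1]+.40)<.04);print("sl",m.sum(),X[m].mean(0))
E
```

```text
(array([0.54604024, 0.06408926]), 0.04545072838664055, np.int32(924), array([0.54625717, 0.06295774])) [0.54591804 0.06724728 0.02      ]
tip 27 [0.54673104 0.06609027 0.08110881]
sl 75 [ 0.48691707 -0.4006484   0.13973604]
```

```bash
cat >> h.py <<'E'
def trial():
    g,r,n,_=gauge(); p,d=camera("top");X=cloud(d)
    m=(X[...,2]>.07)&(X[...,2]<.09)&(np.hypot(X[...,0]-g[0],X[...,1]-g[1])<.016)
    print("disc",g.round(4),round(float(r),4),n,"tip px",m.sum())
    if m.sum()<15 or r>.048: return None
    g=X[m][:,:2].mean(0)+[.0003,.0003]; print("tip",g.round(4))
    move_l(at(g,S),feed=.3); move_l(at(g,FT+.092),feed=.25)
    hit=move_l(at(g,FT+.017),feed=.04,until_force=8); sleep(.15); s=sense(); foot=s["position"][2]-FT
    print("TRIAL hit",hit,"foot",round(float(foot),4),"F",s["wrist_force"].round(1)); return foot
E
python3 - <<'E'
from h import *
f=trial()
if f and sort(f,-.06) and pick(wells[2]):
    lift(); print(trial(),sense()["time_s"])
E
```

```text
disc [0.5461 0.0639] 0.0453 924 tip px 26
tip [0.5469 0.0666]
TRIAL hit True foot 0.0545 F [-0.9 -0.3  4.6]
place hit True foot-floor 0.0006
t 38.2
pick hit False gap 0.0227 [ 0.6022 -0.1322  0.1056]
lift False gap 0.0227 z 0.288 Fz -3.93
disc [0.546  0.0639] 0.0453 927 tip px 25
tip [0.5463 0.0666]
TRIAL hit True foot 0.0545 F [-0.  -0.2  6.4]
0.05450505391915285 45.7167
```

Sleeve 2 stopped with its foot at 0.0545 (stepped) and went to the steel tray. Sleeve 3 also stopped at 0.0545. Next I'll place sleeve 3 and do the last one.

```bash
python3 - <<'E'
from h import *
if sort(.0545,.06) and pick(wells[3]):
    lift(); f=trial()
    if sort(f,.07): 
        p,d=camera("top");cv2.imwrite("pics/t4.png",cv2.resize(p[110:330,80:470,::-1],None,fx=2,fy=2))
print(sense()["time_s"])
E
```

```text
place hit True foot-floor 0.0002
t 50.1167
pick hit False gap 0.0232 [ 0.5976 -0.184   0.1057]
lift False gap 0.0228 z 0.288 Fz -4.09
disc [0.5461 0.064 ] 0.0453 927 tip px 26
tip [0.5461 0.0665]
TRIAL hit True foot 0.0206 F [-0.8  0.1  5.4]
place hit True foot-floor 0.0007
t 63.325
63.375
```

View pics/t4.png

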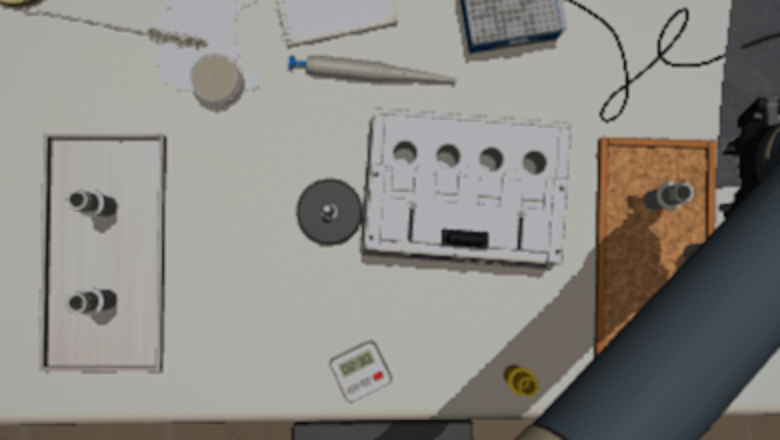

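All four wells are empty. The steel tray holds sleeves at (80,203) and (80,300), the wood tray shows one at (680,193) with the other hidden by the arm, and the gauge stands at (329,212). Now I'll push the comb home.

```bash
python3 - <<'E'
from h import *
g=org-.0675*bx
command_gripper(.045,40); move_l(at(g,S),feed=.35); move_l(at(g,.15),feed=.25)
print(move_l(at(g,.144+OFF),feed=.06,until_force=8))
command_gripper(0.);s=sense();p=s["position"];print("gap",s["finger_gap"])
if s["finger_gap"]>.008:
    print(move_l(p+.052*bx,feed=.04,until_force=15)); sleep(.3);s=sense();print(((s["position"]-p)@bx),(s["position"]-org)@bx,s["wrist_force"])
    command_gripper(.045)
move_l(at(sense()["position"],S),feed=.3)
movep([.45,.22,.33],R) 
p,d=camera("top");X=cloud(d);z=X[...,2]
for n,c in(("steel",STEEL),("wood",WOOD)):
    m=((z>.128)&(z<.16)&(abs(X[...,0]-c[0])<.12)&(abs(X[...,1]-c[1])<.07)).astype(np.uint8)
    k,l,s,_=cv2.connectedComponentsWithStats(cv2.dilate(m,np.ones((3,3))))
    for i in range(1,k): print(n,s[i,4],(X[(l==i)&(m>0)].mean(0)-c).round(4))
m=(z>.138)&(z<.15)&(p.max(-1)<60)&(abs(X[...,1]+.1)<.04)&(abs(X[...,0]-.53)<.05);print("grip",X[m].mean(0) if m.any() else 0)
a,_=camera("side")
cv2.imwrite("pics/f.png",np.hstack([cv2.resize(p[110:330,80:470,::-1],(400,226)),cv2.resize(a[:,:,::-1],(400,300))[74:]]))
cv2.imwrite("pics/f.png",cv2.resize(np.vstack([p[130:320,60:480,::-1],a[100:400,140:560,::-1]]),(672,784)) if 0 else np.hstack([cv2.resize(p[130:320,80:460,::-1],(400,400)),cv2.resize(a[110:400,140:430,::-1],(400,400))]))
print(sense()["time_s"])
E
```

```text
False
gap 0.011448217780831218
True
0.03933019525163551 -0.027868144545340028 [-2.39078754  0.17602926  4.7987932 ]
steel 136 [ 0.06   -0.0014  0.1164]
wood 137 [0.0698 0.0008 0.1215]
wood 147 [ 0.0002 -0.0497  0.1212]
grip [ 0.54654329 -0.10083943  0.14393063]
70.4083
```

View pics/f.png

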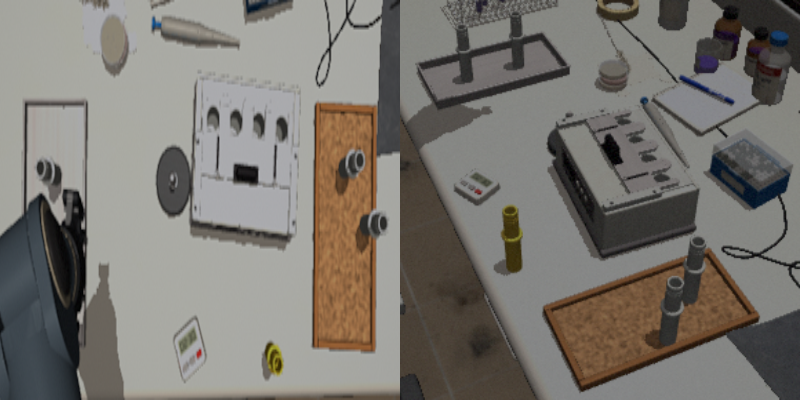

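The final views show two sleeves upright in each tray, the gauge standing, and the Petri dishes and pipette in place. The comb grip measures 27.9 mm in front of the block origin (home is 28). I'll hand in.

```bash
python3 -c "
from rig import *
print(finish_job())"
```

```text
the job is handed in; nothing more can be done
None
```

The job is handed in at about 70 s on the robot clock; it reported no verdict. I pulled the comb to its stop (39.7 mm), tried all four sleeves on the gauge, stood each one in its tray, and pushed the comb home again.

| Sleeve (from the left) | Foot height on the gauge | Sort | Tray |
|---|---|---|---|
| 1 | 20.6 mm | through-bored | wooden |
| 2 | 54.5 mm | stepped | steel |
| 3 | 54.5 mm | stepped | steel |
| 4 | 20.6 mm | through-bored | wooden |

**Last checks**
- **Sleeves:** all four stand upright, two in each tray. Both wooden-tray positions were measured within limits. Only one steel-tray sleeve was measured, as the arm hid the other from the top camera, but the side view shows both standing.
- **Comb:** the grip was 27.9 mm in front of the block's origin, against 28 mm at home.
- **Everything else:** the gauge is standing; the dishes, the pipette and the yellow look-alike were not touched.

**What disagreed or went wrong**
- **Finger length:** the fingertips end about 43 mm short of the stated position. My first grasp of the comb closed on air and moved nothing. I measured the offset with the wrist camera's depth and corrected all heights.
- **Gauge knocked:** during the run the gauge was moved about 40 mm, up against the block. I found it again and used the new position for sleeves 2 to 4.
- **Tray direction:** I placed sleeve 1 before noticing that the trays' length runs along world x. It stands 50 mm off the wooden tray's centre across its width, inside the 65 mm limit, so I left it.

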